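Cap a leak tester and hold its plunger at the test mark

TASK

Take the white cap off the sloping rack and set it rim-down, flat and fully home, in the round pocket of the leak tester, and let go of it. Then press the tester's spring-loaded palm plunger straight down 15 mm, until its top is level with the top of the small index post beside it, and finish there, still holding it down with the robot. Do not run the plunger to its bottom stop, and leave the tub, the dish and the spatula where they are.

Things in the scene. Friction and masses are not known exactly. Their poses are not given: they have to be found in the camera images.
- cap: the loose white plastic jar cap with ribbed side: a round cup 54 mm in outer diameter (56 over the fine ribs), 28 mm tall, walls 3.5 mm, one end closed and flat, the other open; about 30 g. Origin at the centre of its open rim; its z axis runs along its centre line from the open rim to the closed end (28 mm). It starts on the rack, open rim against the slope, closed end up and towards the slope's foot
- rack: the fixed steel rack: a base plate 110 x 60 x 8 mm (origin at the centre of its underside) carrying a ramp 34 mm wide and 72 mm long, inclined 25 degrees to the horizontal. The ramp rises along the rack's x axis; two short pins (14 mm) at its foot keep the cap from sliding off. The cap overhangs the ramp by 10 mm on each side (along the rack's y axis), so it can be gripped there across its diameter
- cradle (a point): point on the ramp's upper face under the centre of the resting cap, 65 mm above the bench; axes as the rack's (x horizontal, towards the ramp's high end; z up)
- tester: the fixed leak tester: an aluminium block 130 (x) x 270 (y) x 45 mm high. Origin at the centre of its underside, z up. Its pocket lies 85 mm from the centre along -y, its plunger 85 mm along +y
- pocket (a point): centre of the pocket's floor, 37 mm above the bench; axes as the tester's. The pocket is a round recess 62 mm in diameter and 8 mm deep in the block's top (chamfered mouth), with a rubber boss 36 mm in diameter and 6 mm high in its middle: a cap that is seated rim-down stands over the boss with its rim on the floor, its upper 20 mm above the block
- plunger (a joint): downward travel of the spring-loaded plunger in m: 0 at rest (up, as it starts), 0.015 at the mark, 0.028 at the bottom stop. The spring pushes back with 4 N at rest, 11.5 N at the mark and 18 N at the bottom, and raises the plunger when it is let go
- palm_top (a point): centre of the flat top (42 mm across) of the black round palm pad on the plunger, pressed from above; the pad is 46 mm in diameter and 12 mm thick, on a stem 16 mm thick. This point lies 100 mm above the bench at rest, 85 mm at the mark; it moves with the plunger
- post_top (a point): centre of the top of the fixed steel index post (10 mm in diameter), 85 mm above the bench, 48 mm from the plunger's axis along the tester's x axis
- tub: bystander: loose white lidded tub, 86 mm in diameter, 85 mm tall, origin at the centre of its underside; it stands on the opposite side of the tester from the rack
- dish: bystander: loose shallow steel bowl, 90 mm in diameter, 30 mm tall, beyond the tester; origin at the centre of its underside
- spatula: bystander: loose spatula 200 mm long lying beyond the tester; origin at the underside near its middle, x axis along it
Things that resemble listed ones, but are neither listed nor needed, are in the scene too. What is meant by the cap is not brown, and is the smaller of those in its own colour.

How it is judged:
By the outcome, as a careful person would: the job done as asked, in the order asked, and still so for the second after the job is handed in, while the arm keeps its last pose, push and grip.
It also fails if it takes over 46 s, if anything falls off the work surface, if the arm or the gripper's body presses on something with over 40 N, if the wrist force passes 120 N, or if a joint passes its speed limit or range.

ROBOT

A 6-joint arm with a two-finger parallel gripper is mounted at the origin on the work surface. World frame = base frame: x ahead of the robot, y to its left, z up, the work surface at z = 0. Lengths are in mm, angles in degrees, forces in N, time in s.
With the tool pointing down it reaches from about 275 to 850 mm from the base axis. Payload 5.2 kg.
Tool frame: the origin (TCP) lies on the centre line of the jaws, within the pads' length; the fingertips stand 19 mm ahead of it and the grasp point (between the pads) is the TCP; z points along the fingers, y is the direction in which the jaws open and shut (so a half turn about z gives the same grasp; the last joint's range is limited). The gripper opens to 85 mm and grips with 20 to 120 N. Pads are 22 mm wide; open, the fingers measure 114 mm over their backs; the gripper's body (76 mm by 85 mm) begins 54 mm behind the grasp point. The pads swing forward as they close: fully open they stand 13 mm farther back than shut.
Start: joints at [59.313, 14.817, 87.949, -0, 77.235, -11.62], TCP at [179.658, 519.835, 250.31] pointing down, gripper open.
Joint ranges: [-179.93, 179.93], [-52.35, 119.4], [10.71, 147.94], [-69.91, 249.91], [12.55, 155.21], [-178.61, 178.61]. Speed limits (degrees/s): [147.25, 147.25, 180, 180, 180, 180].

INTERFACE

Orientations are given as a 3x3 rotation matrix whose columns are the frame's x, y, z axes.
In Python, from rig import r, optics gives the robot as it stands.
- The arm moves only by the shell command python3 -m creep 'ROWS' [OPENING] [FORCE]. ROWS is JSON, a list of rows, each an object with "delta_pos": the shift along the world's x, y, z in m, a list of three; "twist": the turn, a rotation vector about the world's x, y, z in rad, a list of three. A call has exactly 10 rows; each row shifts and turns the commanded pose from where the row before left it; what a row does not reach is not made up. A row lasts 1/10 s, in which the tool goes at most 50 mm and 8.59 degrees, less where a joint would pass 70% of its speed; a pose out of reach is approached as far as the arm can. A call is refused whole if a number of a shift passes 0.05 or a number of a turn 0.15, either way. A call with a gripper value outside its range is refused whole. OPENING is the closure in counts, from 0 (fully open) to 255 (shut), set as the call begins (- or left out, the last holds). The fingers move at their own pace and stop on an object; FORCE is the grip in N (left out, the last holds). Time passes only in rows, so rows that do not move let the fingers close, or fill a call up. It gives the time, the measured TCP pose, the force and the opening at its end, in the units of the state.
- r.observe(): the state, without advancing time (a new reading comes with each control period).
- optics.camera(name): name is "scene" or "top" or "wrist"; returns the picture (480x640x3 uint8, red, green, blue); there is no depth.
- optics.get_calibration(name): a dict with "vertical_fov" (degrees; the focal length in pixels is half the picture's height over the tangent of half this angle, whatever the lens; pixels are square), "cx", "cy" (the principal point, pixels), "k1" (the pictures are not rectified: a ray, as slopes to the right and down, at radius r is drawn at 1 + k1 r^2 times it, then the intrinsics apply), "T" (4x4, takes a point from camera to world coordinates); the wrist camera has in their place "mount" (4x4, takes a point from camera to tool coordinates, whose origin is the TCP and whose axes are the flange's). Camera axes: x right, y up, looking along -z (the intrinsics and any distortion apply to the point x, -y, -z); pixel columns grow to the right and rows downward; lengths in mm; the calibration is good to about 2 mm. A picture is of the moment at which its call begins: read the wrist's pose just before it. get_calibration takes no time and is no camera call.
- r.sign_off(): hands the job in, once; it reports no verdict.
The state is a dict: "clock": time; "joints": joint angles; "joint_velocities": joint speeds; "joint_torque": joint torques, N m; "tcp_pos": TCP position; "ee_rot": TCP orientation; "wrist_force": force on the tool from outside, world axes, zero at the start; "torque": the same for the moment, N m; "gripper_width": finger opening in mm.
Only numpy, scipy, OpenCV 4.12 (cv2) and the standard library are available. Lean on these libraries where they do the work, as an engineer would, in place of code of your own. Each camera call takes 0.05 s, during which the arm holds its last target.

## Working session

There is one attempt and no reset: what is moved stays moved. The work goes in short steps, Python scripts to look and compute and a shell command to move; the robot and the scene stay as the last step left them, time stands still between calls to the robot, and variables do not carry over. Pictures are saved under pics/ and viewed, and the job is handed in when it is done.

```bash
mkdir -p pics; ls; python3 - <<'E'
from rig import r, optics
import cv2, numpy as np
for n in ("scene","top","wrist"):
    im=optics.camera(n); cv2.imwrite(f"pics/{n}0.png",im[:,:,::-1])
    c=optics.get_calibration(n); print(n,{k:(np.round(v,4).tolist() if hasattr(v,'__len__') else v) for k,v in c.items()})
s=r.observe(); print(s)
E
```

```text
pics
scene {'vertical_fov': 42.74173435998354, 'cx': 321.6877188834716, 'cy': 233.11237062583783, 'k1': -0.19391634932782018, 'T': [[0.0334, -0.6111, 0.7909, 1611.8164], [0.9994, 0.0266, -0.0216, 2.0856], [-0.0078, 0.7911, 0.6116, 835.893], [0.0, 0.0, 0.0, 1.0]]}
top {'vertical_fov': 53.869416277131805, 'cx': 316.81292512105597, 'cy': 243.49855986369357, 'k1': -0.025757782839212883, 'T': [[0.013, 0.9923, -0.1235, 513.9594], [-0.9999, 0.013, -0.0007, 47.0694], [0.0009, 0.1235, 0.9923, 1110.576], [0.0, 0.0, 0.0, 1.0]]}
wrist {'vertical_fov': 65.14026560947492, 'cx': 314.9489439486337, 'cy': 241.89129470062664, 'k1': -0.061912567256399424, 'mount': [[-0.0001, 0.9479, 0.3187, 82.8534], [1.0, -0.0001, 0.0006, -1.2056], [0.0006, 0.3187, -0.9479, -122.6247], [0.0, 0.0, 0.0, 1.0]]}
{'clock': 0.15, 'joints': array([ 5.93118527e+01,  1.48494136e+01,  8.79966687e+01,  1.29149969e-03,
        7.72361840e+01, -1.16187646e+01]), 'joint_velocities': array([-0.05080855, -0.21409297, -0.15068939, -0.03167761,  0.0401822 ,
       -0.04546309]), 'joint_torque': array([ 9.98336727e-04, -4.46383631e+01, -2.90818262e+01, -3.95761926e-04,
        8.20382789e-03, -5.30254795e-05]), 'tcp_pos': array([179.45520081, 519.49343129, 249.66808843]), 'ee_rot': array([[-9.45121884e-01,  3.26717092e-01, -7.51696263e-04],
       [ 3.26717809e-01,  9.45121144e-01, -1.22352270e-03],
       [ 3.10698252e-04, -1.40197064e-03, -9.99998969e-01]]), 'wrist_force': array([-0.25743132, -0.37674309, -0.18052228]), 'torque': array([0.03991217, 0.05566463, 0.00083671]), 'gripper_width': 85.44137210129001}
```

View pics/scene0.png

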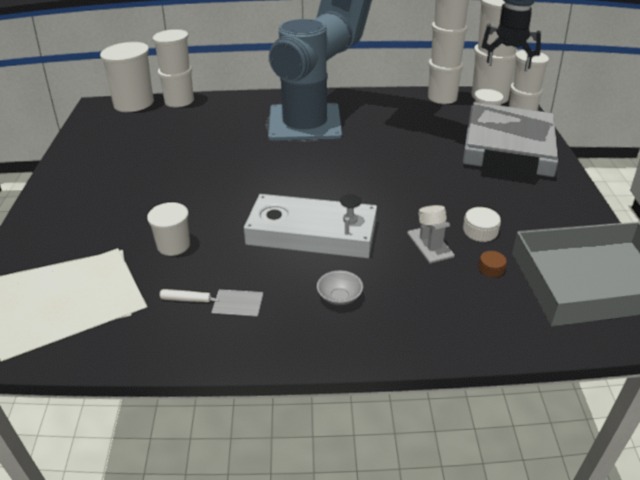

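View pics/top0.png

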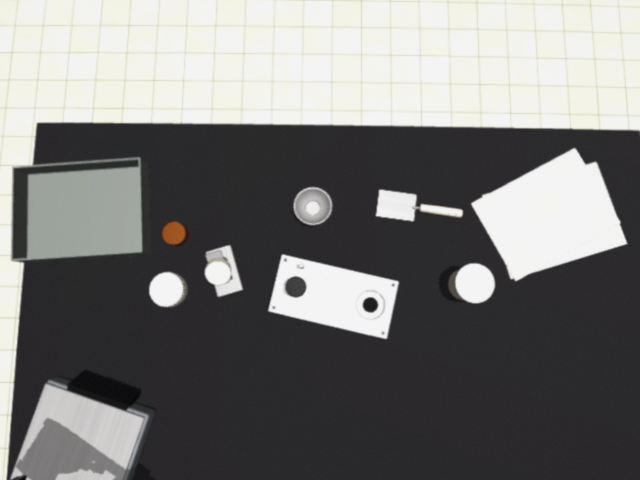

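View pics/wrist0.png

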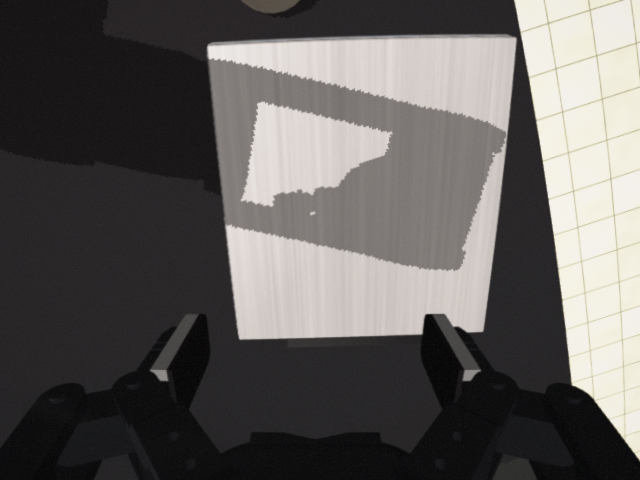

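Three candidates in the top view: white cap on the rack (218,272), a larger white cap on the bench (168,290), and a brown one (174,233). The rack one is the smaller white one and matches the description. I'll confirm it in enlarged crops.

```bash
python3 - <<'E'
import cv2, numpy as np
t=cv2.imread("pics/top0.png"); s=cv2.imread("pics/scene0.png")
def crop(im,x,y,w,h,k,n):
    o=cv2.resize(im[y:y+h,x:x+w],None,fx=k,fy=k,interpolation=cv2.INTER_CUBIC)
    for i in range(0,w,10):
        cv2.line(o,(i*k,0),(i*k,6 if (x+i)%50 else 14),(0,0,255),1)
    for i in range(0,h,10):
        cv2.line(o,(0,i*k),(6 if (y+i)%50 else 14,i*k),(0,0,255),1)
    cv2.imwrite(n,o)
crop(t,150,220,100,80,8,"pics/t_cap.png")
crop(t,260,240,150,110,5,"pics/t_test.png")
crop(s,400,190,110,80,7,"pics/s_cap.png")
E
```

```text
(no output)
```

View pics/t_cap.png

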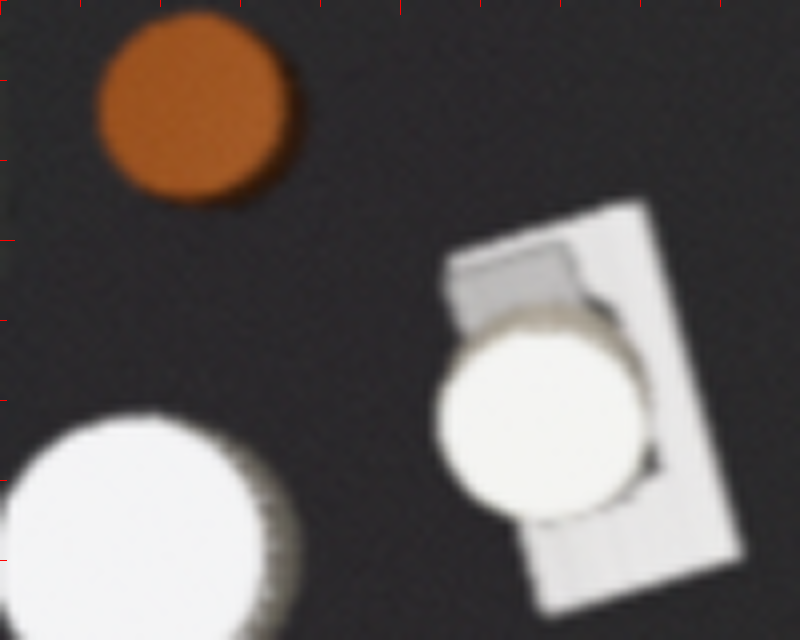

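View pics/t_test.png

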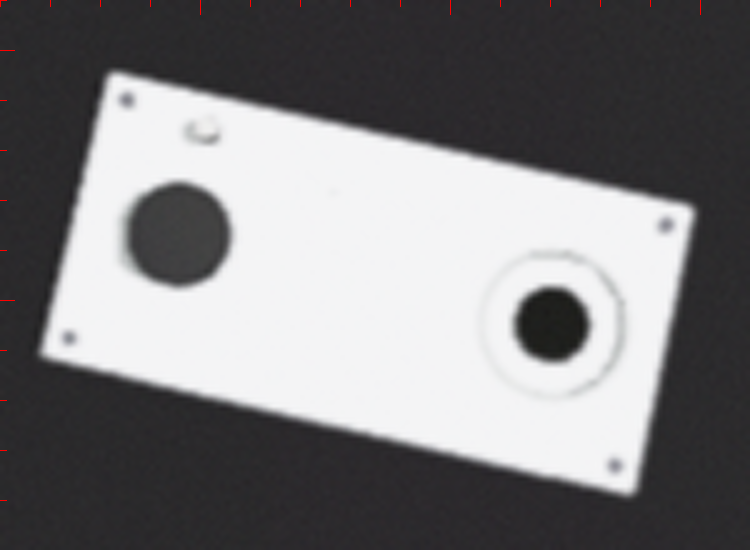

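View pics/s_cap.png

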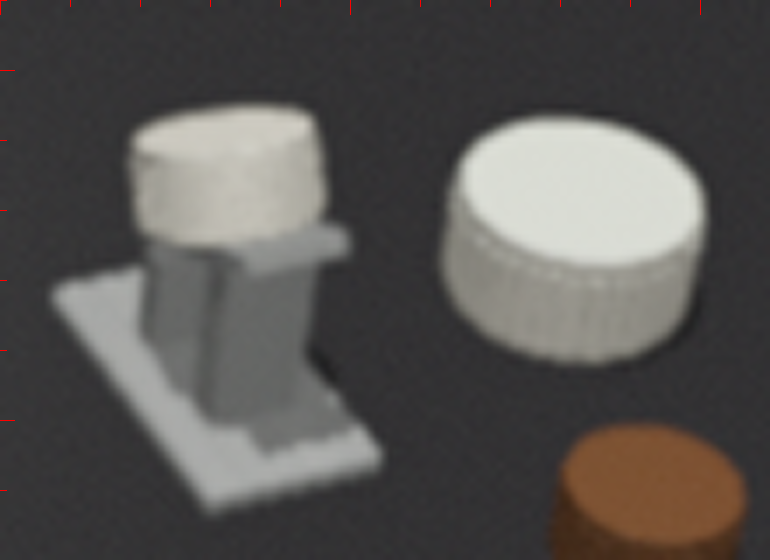

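The crops confirm it. The cap on the rack at top (217.6,273) is the small white one; the other white cap at (168,290) is larger. In the same view the boss is at (370.4,304.8), the palm pad at (296,286.8) and the post at about (300.6,266). Next I'll convert these pixels to world positions.

```bash
cat > h.py <<'E'
import numpy as np, cv2
from scipy.optimize import least_squares
from rig import r, optics
def K(c):
    f=240/np.tan(np.radians(c['vertical_fov']/2)); return np.array([[f,0,c['cx']],[0,f,c['cy']],[0,0,1.]])
def D(c): return np.array([c['k1'],0,0,0,0.])
def Tw(name,pose=None):
    c=optics.get_calibration(name)
    if 'T' in c: return c,np.array(c['T'])
    s=pose if pose is not None else r.observe(); T=np.eye(4); T[:3,:3]=s['ee_rot']; T[:3,3]=s['tcp_pos']
    return c,T@np.array(c['mount'])
def proj(name,P,pose=None):
    c,T=Tw(name,pose); P=np.atleast_2d(P).astype(float)
    q=(P-T[:3,3])@T[:3,:3]; q=q*[1,-1,-1]
    return cv2.projectPoints(q.reshape(-1,1,3),np.zeros(3),np.zeros(3),K(c),D(c))[0].reshape(-1,2)
def unproj(name,px,z,pose=None):
    c,T=Tw(name,pose); px=np.atleast_2d(px).astype(float)
    u=cv2.undistortPoints(px.reshape(-1,1,2),K(c),D(c)).reshape(-1,2)
    d=np.c_[u[:,0],-u[:,1],-np.ones(len(u))]@T[:3,:3].T
    return T[:3,3]+d*((np.asarray(z)-T[2,3])/d[:,2])[:,None]
def crop(im,x,y,w,h,k,n):
    o=cv2.resize(im[y:y+h,x:x+w],None,fx=k,fy=k,interpolation=cv2.INTER_CUBIC)
    for i in range(0,w,10): cv2.line(o,(i*k,0),(i*k,14 if (x+i)%50==0 else 6),(0,0,255),1)
    for i in range(0,h,10): cv2.line(o,(0,i*k),(14 if (y+i)%50==0 else 6,i*k),(0,0,255),1)
    cv2.imwrite(n,o)
E
python3 - <<'E'
from h import *
np.set_printoptions(precision=2,suppress=True)
cor=unproj('top',[[282,254.4],[399,281.4],[386.8,339.2],[268,311.2]],45)[:,:2]
print(cor,[np.linalg.norm(cor[i]-cor[(i+1)%4]) for i in range(4)],cor.mean(0))
pk=unproj('top',[[370.4,304.8]],43)[0]; pp=unproj('top',[[296,286.8]],100)[0]; po=unproj('top',[[300.6,266]],85)[0]
print('boss',pk,'palm',pp,'post',po,np.linalg.norm((pk-pp)[:2]),np.linalg.norm((po-pp)[:2]))
d=(pp-pk)[:2]; print('tester y yaw', np.degrees(np.arctan2(-d[0],d[1])), 'post yaw',np.degrees(np.arctan2(*(po-pp)[[1,0]])))
rk=unproj('top',[[230,245.4],[242.75,289.4],[218.1,296.9]],8)[:,:2]
print('rack',rk,np.linalg.norm(rk[0]-rk[1]),np.linalg.norm(rk[2]-rk[1]))
e=rk[0]-rk[1];print('yaw',np.degrees(np.arctan2(e[1],e[0])), 'centre',(rk[0]+rk[2])/2)
ct=unproj('top',[[217.6,273.0]],90.4)[0]; print('captop',ct)
print('scene proj captop',proj('scene',ct),'palm',proj('scene',pp),'boss',proj('scene',pk))
E
python3 - <<'E'
import cv2
from h import crop
s=cv2.imread('pics/scene0.png')
crop(s,240,180,150,90,5,'pics/s_test.png')
E
```

```text
[[ 620.6   126.38]
 [ 562.9  -138.5 ]
 [ 434.37 -110.43]
 [ 492.64  154.9 ]] [np.float64(271.0906977996747), np.float64(131.55815753716183), np.float64(271.65229909185575), np.float64(131.0993801087347)] [527.63   8.09]
boss [509.79 -74.2   43.  ] palm [546.08  90.92 100.  ] post [591.77  82.39  85.  ] 169.06474199463693 46.48417417302214
tester y yaw -12.396379707234825 post yaw -10.576196837275946
rack [[643.95 251.98]
 [541.31 218.66]
 [523.17 275.43]] 107.91766511452761 59.601377554962745
yaw 17.984659395318925 centre [583.56 263.71]
captop [573.81 261.39  90.4 ]
scene proj captop [[431.12 208.68]] palm [[349.58 199.31]] boss [[273.39 213.17]]
```

View pics/s_test.png

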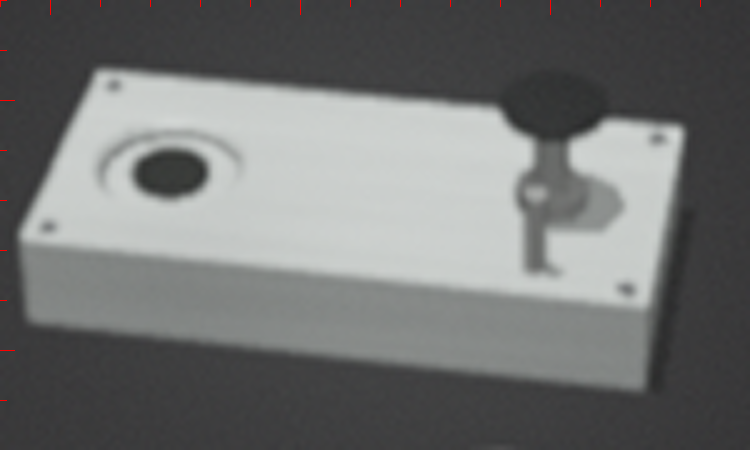

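```bash
cat >> h.py <<'E'
from scipy.spatial.transform import Rotation as Ro
def Rgrip(yaw,tilt=25):
    c,s=np.cos(np.radians(yaw)),np.sin(np.radians(yaw)); t=np.radians(tilt)
    z=np.array([np.sin(t)*c,np.sin(t)*s,-np.cos(t)]); y=np.array([-s,c,0])
    return np.c_[np.cross(y,z),y,z]
def need(pos,R):
    s=r.observe(); print('dpos',np.round(np.array(pos)-s['tcp_pos'],1),'rotvec',np.round((Ro.from_matrix(R)*Ro.from_matrix(s['ee_rot']).inv()).as_rotvec(),4),'rot*deg',np.degrees((Ro.from_matrix(R)*Ro.from_matrix(s['ee_rot']).inv()).magnitude()).round(2))
E
python3 - <<'E'
from h import *
R=Rgrip(18); a=-R[:,2]; rim=np.array([585.,265,65])
need(rim+a*110,R); print(rim+a*110, a)
E
```

```text
dpos [ 361.3 -268.9  -85. ] rotvec [-0.0027 -0.4443  0.6368] rot*deg 44.49
[540.78727631 250.63441525 164.69385657] [-0.40193385 -0.13059623  0.90630779]
```

```bash
python3 -m creep '[{"delta_pos":[0.02,-0.015,0],"twist":[0,-0.03,0.045]},{"delta_pos":[0.033,-0.0245,-0.005],"twist":[0,-0.04,0.06]},{"delta_pos":[0.036,-0.027,-0.006],"twist":[0,-0.045,0.06]},{"delta_pos":[0.036,-0.027,-0.006],"twist":[0,-0.045,0.065]},{"delta_pos":[0.036,-0.027,-0.006],"twist":[0,-0.045,0.065]},{"delta_pos":[0.036,-0.027,-0.006],"twist":[0,-0.045,0.065]},{"delta_pos":[0.036,-0.027,-0.006],"twist":[0,-0.045,0.065]},{"delta_pos":[0.036,-0.027,-0.006],"twist":[0,-0.045,0.065]},{"delta_pos":[0.033,-0.0245,-0.005],"twist":[0,-0.04,0.06]},{"delta_pos":[0.02,-0.015,-0.002],"twist":[0,-0.03,0.04]}]' 0 40
python3 - <<'E'
from h import *
R=Rgrip(18); a=-R[:,2]; rim=np.array([585.,265,65])
need(rim+a*110,R)
E
```

```text
clock: 1.15
tcp_pos: [503.2, 276.6, 201.6]
ee_rot: [[-0.888, -0.265, 0.377], [-0.239, 0.964, 0.115], [-0.394, 0.012, -0.919]]
wrist_force: [-0.5, 0.1, 0.9]
gripper_width: 85.6
dpos [ 37.6 -26.  -37. ] rotvec [-0.002  -0.0337  0.0457] rot*deg 3.25
```

```bash
python3 -m creep '[{"delta_pos":[0.012,-0.009,-0.005],"twist":[0,-0.01,0.015]},{"delta_pos":[0.015,-0.01,-0.006],"twist":[0,-0.015,0.02]},{"delta_pos":[0.011,-0.007,-0.006],"twist":[0,-0.009,0.011]},{"delta_pos":[0,0,0],"twist":[0,0,0]},{"delta_pos":[0,0,0],"twist":[0,0,0]},{"delta_pos":[0,0,0],"twist":[0,0,0]},{"delta_pos":[0,0,0],"twist":[0,0,0]},{"delta_pos":[0,0,0],"twist":[0,0,0]},{"delta_pos":[0,0,0],"twist":[0,0,0]},{"delta_pos":[0,0,0],"twist":[0,0,0]}]'
python3 - <<'E'
from h import *
import pickle
s=r.observe(); im=optics.camera('wrist'); cv2.imwrite('pics/w1.png',im[:,:,::-1]); pickle.dump(s,open('w1.pkl','wb'))
R=Rgrip(18); a=-R[:,2]; rim=np.array([585.,265,65])
need(rim+a*110,R)
top=rim+28*a; th=np.radians([0,90,180,270]); 
print(proj('wrist',[rim,top]+[top+27*(np.cos(t)*R[:,0]+np.sin(t)*R[:,1]) for t in th],s).round(1).tolist())
E
```

```text
clock: 2.15
tcp_pos: [539.5, 253.1, 185.5]
ee_rot: [[-0.862, -0.31, 0.401], [-0.279, 0.951, 0.134], [-0.423, 0.003, -0.906]]
wrist_force: [0.7, 0.8, 0.4]
gripper_width: 85.5
dpos [  1.2  -2.4 -20.7] rotvec [-0.0029 -0.0008 -0.0005] rot*deg 0.18
[[311.3, 229.1], [311.0, 241.8], [310.8, 199.6], [353.8, 241.7], [311.2, 281.0], [268.1, 241.8]]
```

View pics/w1.png

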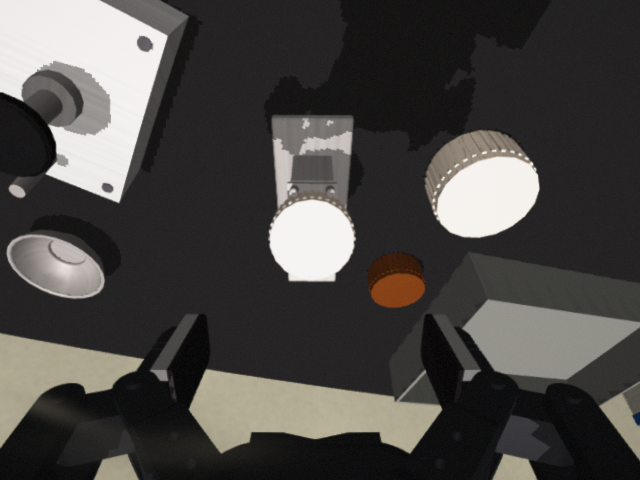

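```bash
python3 - <<'E'
from h import *
crop(cv2.imread('pics/w1.png'),255,105,115,185,4,'pics/w1c.png')
crop(cv2.imread('pics/w1.png'),255,185,115,105,7,'pics/w1d.png')
E
```

```text
(no output)
```

View pics/w1d.png

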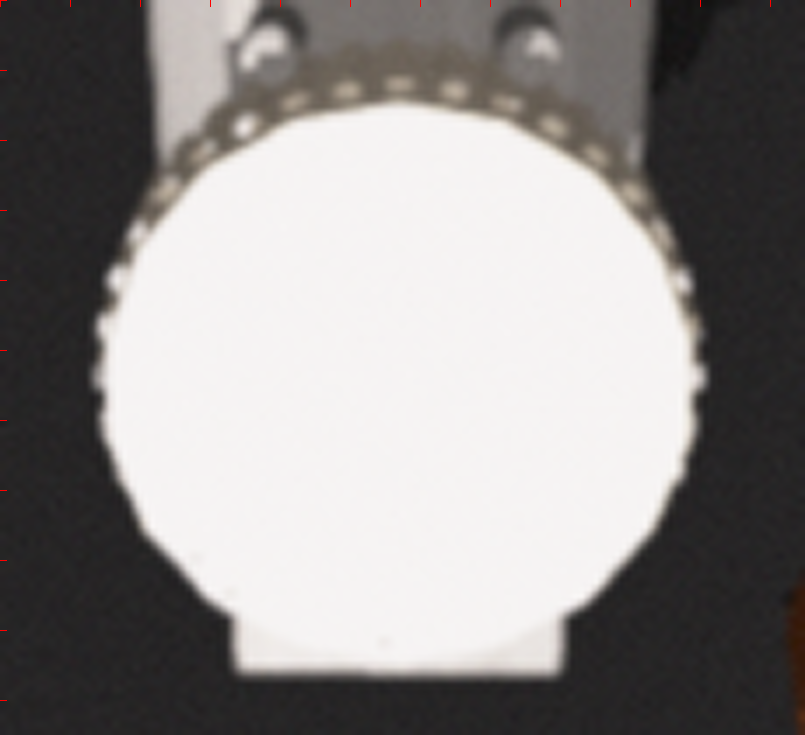

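View pics/w1c.png

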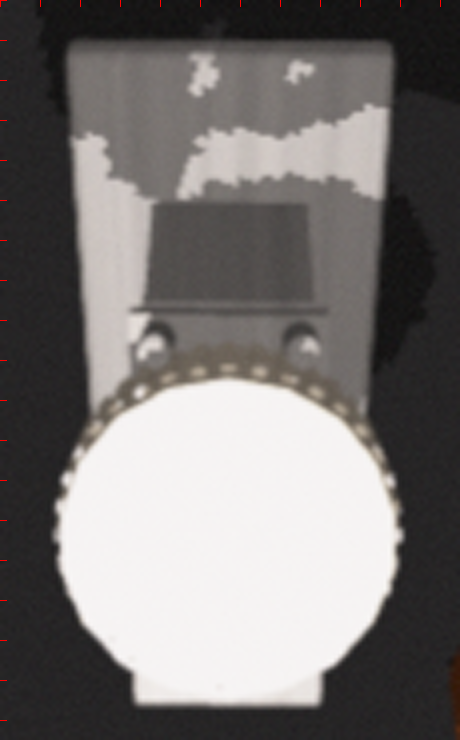

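The cap's disc is centred at (312.0,239.2), against a predicted (311,240.3), so it agrees within about 1 mm. The ramp is symmetric in the view, so the yaw is right. Next I'll check where the fingertips stand along the tool axis.

```bash
python3 - <<'E'
from h import *
c=optics.get_calibration('wrist'); M=np.array(c['mount'])
def pt(P):
    P=np.atleast_2d(P).astype(float); q=((P-M[:3,3])@M[:3,:3])*[1,-1,-1]
    return cv2.projectPoints(q.reshape(-1,1,3),np.zeros(3),np.zeros(3),K(c),D(c))[0].reshape(-1,2).round(1).tolist()
for z in (0,6,13,19): print(z,pt([[11,42.7,z],[-11,42.7,z],[11,-42.7,z],[-11,-42.7,z]]))
crop(cv2.imread('pics/w1.png'),110,300,130,110,6,'pics/w1f.png')
E
```

```text
0 [[429.8, 320.7], [423.9, 369.3], [202.6, 320.6], [208.4, 369.2]]
6 [[425.4, 312.8], [420.0, 360.1], [206.9, 312.7], [212.2, 360.0]]
13 [[420.7, 304.4], [415.7, 350.1], [211.5, 304.3], [216.4, 350.0]]
19 [[417.0, 297.6], [412.4, 342.2], [215.2, 297.6], [219.7, 342.1]]
```

View pics/w1f.png

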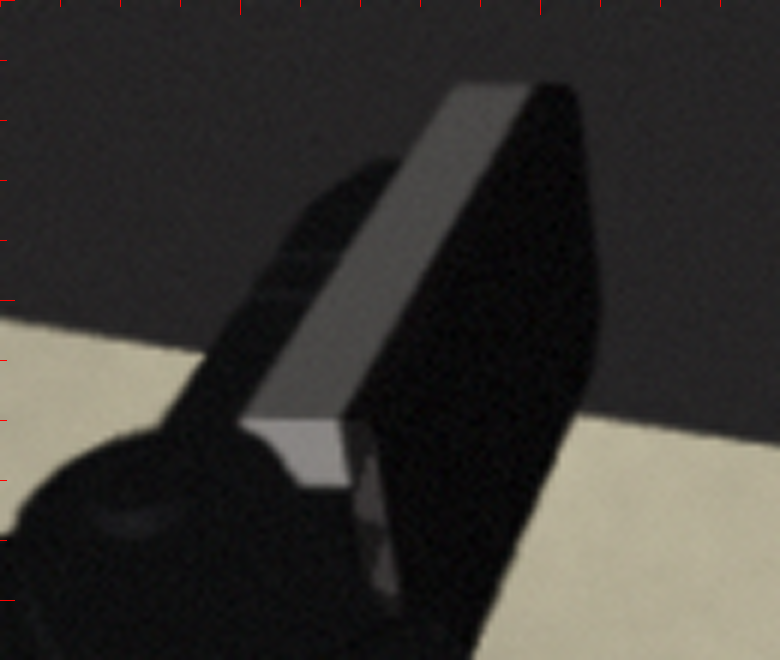

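Open, the pad tip corner at (205,314) stands about 6 mm ahead of the TCP, so the 19 mm figure is for shut jaws. At 56 mm opening I estimate about 15 mm. I'll grasp with the TCP 26 mm above the rim, which puts the tips about 11 mm above the rim, clear of the block when seated.

```bash
python3 -m creep '[{"delta_pos":[0.0032,0.0007,-0.0105],"twist":[0,0,0]},{"delta_pos":[0.0032,0.0007,-0.0105],"twist":[0,0,0]},{"delta_pos":[0.0032,0.0007,-0.0105],"twist":[0,0,0]},{"delta_pos":[0.0032,0.0007,-0.0105],"twist":[0,0,0]},{"delta_pos":[0.0032,0.0007,-0.0105],"twist":[0,0,0]},{"delta_pos":[0.0032,0.0007,-0.0105],"twist":[0,0,0]},{"delta_pos":[0.0038,0.0012,-0.0085],"twist":[0,0,0]},{"delta_pos":[0.0038,0.0012,-0.0085],"twist":[0,0,0]},{"delta_pos":[0.0038,0.0012,-0.0085],"twist":[0,0,0]},{"delta_pos":[0.0038,0.0012,-0.0085],"twist":[0,0,0]}]'
python3 - <<'E'
from h import *
im=optics.camera('wrist'); cv2.imwrite('pics/w2.png',im[:,:,::-1]); s=r.observe()
R=Rgrip(18); a=-R[:,2]; rim=np.array([584.2,265.4,65.])
need(rim+a*26,R)
top=rim+28*a; th=np.radians([0,90,180,270]); 
print(proj('wrist',[rim,top]+[top+27*(np.cos(t)*R[:,0]+np.sin(t)*R[:,1]) for t in th],s).round(1).tolist())
E
```

```text
clock: 3.2
tcp_pos: [574.5, 262.0, 87.8]
ee_rot: [[-0.862, -0.309, 0.401], [-0.279, 0.951, 0.133], [-0.423, 0.003, -0.906]]
wrist_force: [0.4, -0.2, 0.1]
gripper_width: 85.6
dpos [-0.5  0.2  2.2] rotvec [-0.0026 -0.0023 -0.    ] rot*deg 0.2
[[316.6, 316.2], [317.1, 353.8], [317.2, 288.4], [389.1, 353.4], [317.0, 410.6], [245.1, 353.7]]
```

View pics/w2.png

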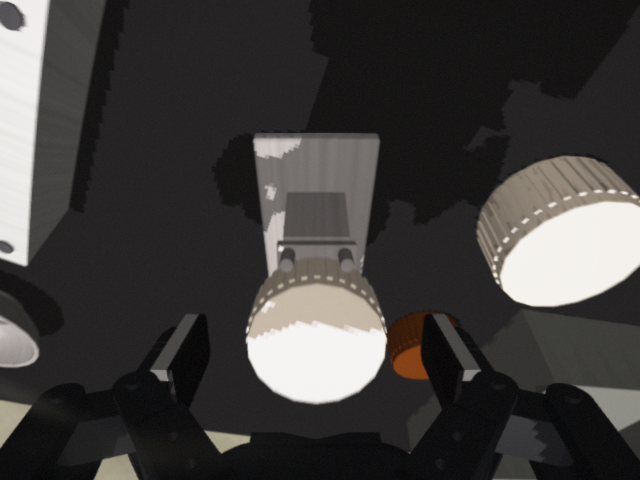

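```bash
python3 - <<'E'
from h import *
crop(cv2.imread('pics/w2.png'),235,260,165,155,5,'pics/w2c.png')
E
```

```text
(no output)
```

View pics/w2c.png

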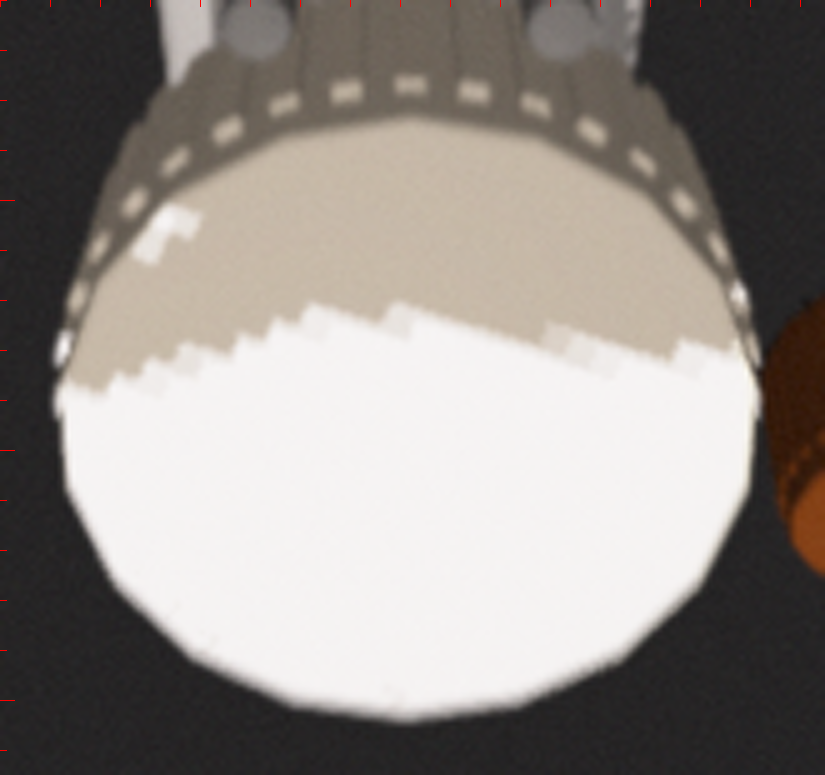

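```bash
python3 - <<'E'
from h import *
import pickle
R=Rgrip(18); th=np.linspace(0,2*np.pi,72,endpoint=False)
s2=r.observe(); s1=pickle.load(open('w1.pkl','rb'))
def ext(c,rad,s):
    p=proj('wrist',c+rad*(np.cos(th)[:,None]*R[:,0]+np.sin(th)[:,None]*R[:,1]),s)
    return np.array([p[:,0].min(),p[:,0].max(),p[:,1].min(),p[:,1].max()])
o1=np.array([255+103/7,255+695/7,185+101/7,185+658/7]); o2=np.array([235+62/5,235+756/5,283.4,403.6])
base=np.array([584.2,265.4,65])-R[:,2]*28
for rad in (26.5,27):
  for nm,ob in (('1',[(o1,s1)]),('2',[(o2,s2)]),('both',[(o1,s1),(o2,s2)])):
    f=least_squares(lambda d:np.concatenate([ext(base+R@d,rad,s)-o for o,s in ob]),np.zeros(3))
    print(rad,nm,'tool-frame offset',f.x.round(2),'world',(base+R@f.x).round(1),'res',f.fun.round(1))
E
```

```text
26.5 1 tool-frame offset [0.18 0.02 0.26] world [572.9 261.7  90.1] res [ 0.2 -0.2 -0.2  0.2]
26.5 2 tool-frame offset [ 1.07 -0.09  2.51] world [573.1 261.7  87.6] res [-0.4  0.4  0.5 -0.6]
26.5 both tool-frame offset [ 0.16 -0.06  3.34] world [574.2 262.1  87.3] res [ 0.6 -0.8 -1.2 -1.7  0.1 -0.   1.8 -0.2]
27 1 tool-frame offset [-1.23 -0.01  4.49] world [575.8 262.7  86.8] res [ 0.2 -0.2 -0.2  0.2]
27 2 tool-frame offset [-0.49 -0.07  4.81] world [575.3 262.4  86.2] res [-0.4  0.4  0.5 -0.6]
27 both tool-frame offset [-1.01 -0.05  5.31] world [576.  262.7  86. ] res [ 0.3 -0.4 -0.8 -0.6 -0.1  0.2  1.2 -0.4]
```

The two views agree laterally within 1 mm. They put the cap 0–4.5 mm deeper, depending on the disc radius assumed. That is partly the camera calibration, so I trust the given 65 mm cradle height. I'll back off 1 mm along the axis and close.

```bash
python3 -m creep '[{"delta_pos":[0,0,0.001],"twist":[0,0,0]},{"delta_pos":[0,0,0],"twist":[0,0,0]},{"delta_pos":[0,0,0],"twist":[0,0,0]},{"delta_pos":[0,0,0],"twist":[0,0,0]},{"delta_pos":[0,0,0],"twist":[0,0,0]},{"delta_pos":[0,0,0],"twist":[0,0,0]},{"delta_pos":[0,0,0],"twist":[0,0,0]},{"delta_pos":[0,0,0],"twist":[0,0,0]},{"delta_pos":[0,0,0],"twist":[0,0,0]},{"delta_pos":[0,0,0],"twist":[0,0,0]}]' 255 40
python3 - <<'E'
from h import *
for n in ('wrist','scene'):
    im=optics.camera(n); cv2.imwrite(f'pics/{n}3.png',im[:,:,::-1])
crop(cv2.imread('pics/scene3.png'),395,170,80,100,6,'pics/s3c.png')
crop(cv2.imread('pics/wrist3.png'),200,230,240,200,3,'pics/w3c.png')
s=r.observe(); print(s['tcp_pos'],s['wrist_force'],s['gripper_width'])
E
```

```text
clock: 4.25
tcp_pos: [574.1, 261.9, 90.1]
ee_rot: [[-0.862, -0.309, 0.402], [-0.279, 0.951, 0.134], [-0.424, 0.003, -0.906]]
wrist_force: [-5.5, -1.6, 6.0]
gripper_width: 52.8
[574.10860448 261.86000847  90.14153562] [-3.78564955 -1.47337129  5.67441343] 52.929313505479534
```

View pics/w3c.png

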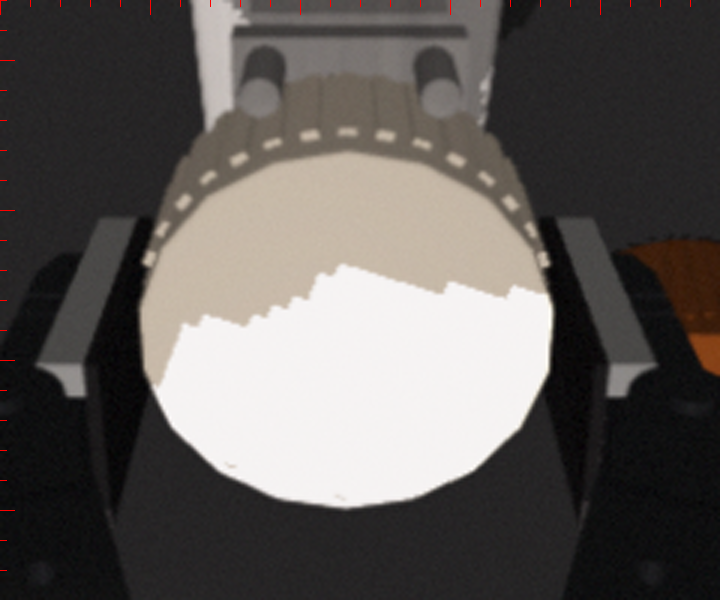

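View pics/s3c.png

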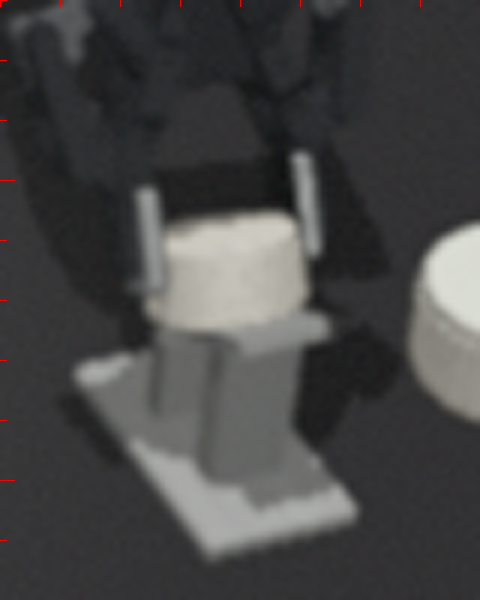

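Gripped at 53 mm with the tips about 12 mm above the rim, as wanted. Now I'll lift along the cap's axis.

```bash
python3 - <<'E'
from h import *
need([509.6,-74.5,185],Rgrip(-12.4,0))
R=np.array(r.observe()['ee_rot']); c=optics.get_calibration('wrist'); M=np.array(c['mount'])
th=np.linspace(0,2*np.pi,72,endpoint=False)
def ext(d,rad):
    P=d+rad*np.c_[np.cos(th),np.sin(th),0*th]; q=((P-M[:3,3])@M[:3,:3])*[1,-1,-1]
    p=cv2.projectPoints(q.reshape(-1,1,3),np.zeros(3),np.zeros(3),K(c),D(c))[0].reshape(-1,2)
    return np.array([p[:,0].min(),p[:,0].max(),p[:,1].min(),p[:,1].max()])
o=np.array([246.7,384.3,280.7,399.3])
for rad in (26.5,27): print(rad,least_squares(lambda d:ext(d,rad)-o,np.zeros(3)).x.round(2))
E
python3 -m creep '[{"delta_pos":[-0.002,-0.0007,0.0045],"twist":[0,0,0]},{"delta_pos":[-0.004,-0.0013,0.009],"twist":[0,0,0]},{"delta_pos":[-0.004,-0.0013,0.009],"twist":[0,0,0]},{"delta_pos":[-0.004,-0.0013,0.009],"twist":[0,0,0]},{"delta_pos":[-0.004,-0.0013,0.009],"twist":[0,0,0]},{"delta_pos":[-0.005,-0.002,0.012],"twist":[0,0,0]},{"delta_pos":[-0.005,-0.002,0.012],"twist":[0,0,0]},{"delta_pos":[-0.004,-0.01,0.012],"twist":[0,0,0]},{"delta_pos":[-0.002,-0.01,0.012],"twist":[0,0,0]},{"delta_pos":[0,-0.01,0.008],"twist":[0,0,0]}]'
```

```text
dpos [ -64.5 -336.4   94.9] rotvec [-0.0246  0.4418 -0.5217] rot*deg 39.19
26.5 [ 0.83 -0.26  0.29]
27 [-0.73 -0.26  2.62]
clock: 5.35
tcp_pos: [540.0, 221.1, 187.5]
ee_rot: [[-0.862, -0.309, 0.402], [-0.279, 0.951, 0.134], [-0.424, 0.003, -0.906]]
wrist_force: [0.2, -0.3, -0.2]
gripper_width: 53.2
```

```bash
python3 -m creep '[{"delta_pos":[-0.001,-0.015,0.002],"twist":[-0.001,0.024,-0.03]},{"delta_pos":[-0.003,-0.03,0.002],"twist":[-0.003,0.048,-0.057]},{"delta_pos":[-0.003,-0.032,0.002],"twist":[-0.003,0.05,-0.059]},{"delta_pos":[-0.003,-0.032,0],"twist":[-0.003,0.05,-0.059]},{"delta_pos":[-0.003,-0.034,0],"twist":[-0.003,0.05,-0.059]},{"delta_pos":[-0.004,-0.034,0],"twist":[-0.003,0.05,-0.059]},{"delta_pos":[-0.004,-0.034,0],"twist":[-0.003,0.05,-0.059]},{"delta_pos":[-0.004,-0.034,0],"twist":[-0.003,0.05,-0.059]},{"delta_pos":[-0.003,-0.031,0],"twist":[-0.002,0.044,-0.05]},{"delta_pos":[-0.002,-0.02,0],"twist":[-0.001,0.025,-0.03]}]'
python3 -m creep '[{"delta_pos":[0,0,-0.01],"twist":[0,0,0]},{"delta_pos":[0,0,-0.012],"twist":[0,0,0]},{"delta_pos":[0,0,-0.012],"twist":[0,0,0]},{"delta_pos":[0,0,-0.008],"twist":[0,0,0]},{"delta_pos":[0,0,-0.004],"twist":[0,0,0]},{"delta_pos":[0,0,0],"twist":[0,0,0]},{"delta_pos":[0,0,0],"twist":[0,0,0]},{"delta_pos":[0,0,0],"twist":[0,0,0]},{"delta_pos":[0,0,0],"twist":[0,0,0]},{"delta_pos":[0,0,0],"twist":[0,0,0]}]'
python3 - <<'E'
from h import *
s=r.observe(); im=optics.camera('wrist'); cv2.imwrite('pics/w4.png',im[:,:,::-1])
need([509.6,-74.5,64],Rgrip(-12.4,0)); print(proj('wrist',[[509.6,-74.5,45],[509.6,-74.5,37]],s))
im=optics.camera('scene'); cv2.imwrite('pics/s4.png',im[:,:,::-1]);crop(im[:,:,::-1],220,120,160,130,5,'pics/s4c.png')
E
```

```text
clock: 6.35
tcp_pos: [510.0, -77.0, 192.7]
ee_rot: [[-0.976, 0.217, -0.001], [0.217, 0.976, -0.001], [0.001, -0.001, -1.0]]
wrist_force: [-0.4, 0.2, -1.0]
gripper_width: 52.6
clock: 7.35
tcp_pos: [510.2, -74.1, 146.1]
ee_rot: [[-0.977, 0.214, -0.0], [0.214, 0.977, -0.001], [-0.0, -0.001, -1.0]]
wrist_force: [-1.1, 0.7, -0.0]
gripper_width: 52.8
dpos [ -0.6  -0.4 -82.1] rotvec [ 0.0009 -0.0001 -0.0009] rot*deg 0.07
[[316.23960319 252.68675446]
 [316.21833735 248.45815746]]
```

View pics/w4.png

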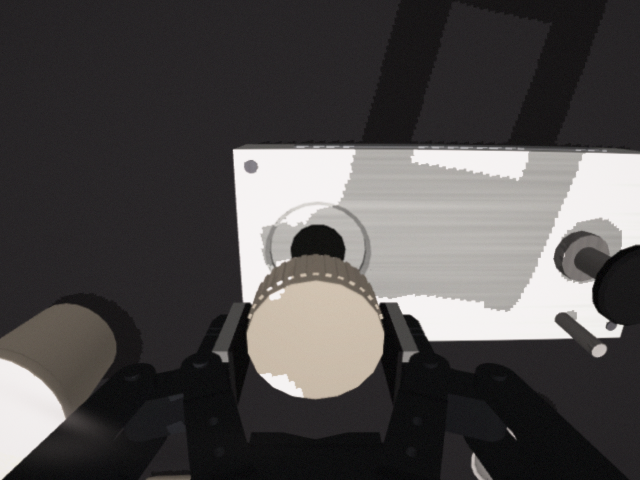

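View pics/s4c.png

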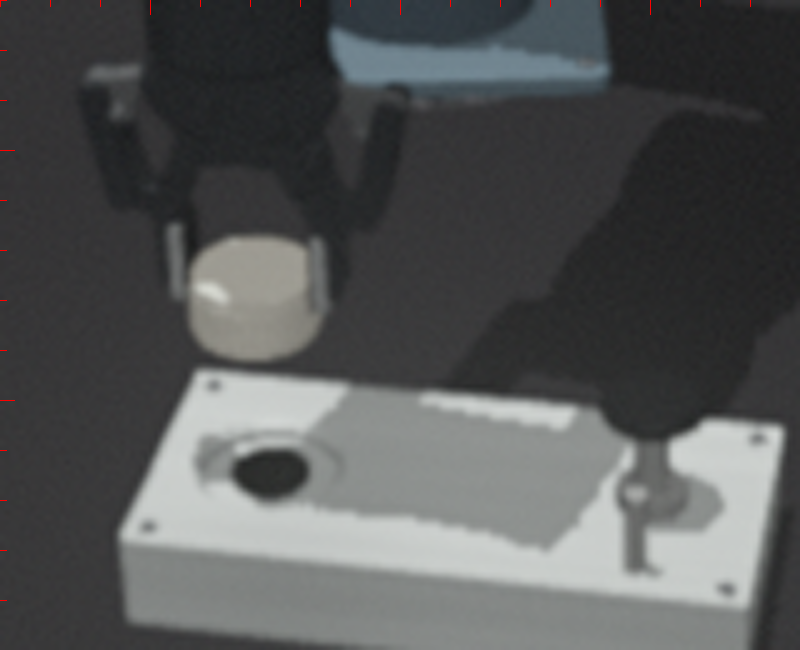

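```bash
python3 - <<'E'
from h import *
import math
im=cv2.imread('pics/w4.png'); s=r.observe()
P=np.array([509.6,-74.5,0]); y=np.array([.2147,.9767,0]); x=np.array([.9767,-.2147,0])
pts=[]
o=cv2.resize(im[190:410,230:400],None,fx=4,fy=4,interpolation=cv2.INTER_CUBIC)
def ring(c,rad,col):
    t=np.linspace(0,2*np.pi,200); p=proj('wrist',c+rad*(np.cos(t)[:,None]*x+np.sin(t)[:,None]*y),s)
    cv2.polylines(o,[np.int32((p-[230,190]+.5)*4)],True,col,1)
ring(P+[0,0,45],31,(0,0,255)); ring(P+[0,0,43],18,(0,255,0))
cv2.imwrite('pics/w4c.png',o[:600])
crop(im,230,265,170,145,4,'pics/w4d.png')
print(proj('wrist',[P+[0,0,43]+18*u for u in (x,-x,y,-y)],s).round(1).tolist(),proj('wrist',[P+[0,0,45]+31*u for u in (x,-x,y,-y)],s).round(1).tolist())
E
```

```text
[[316.2, 277.6], [316.3, 224.7], [344.4, 251.8], [288.1, 251.8]] [[316.2, 296.9], [316.3, 205.1], [365.1, 252.9], [267.4, 252.8]]
```

View pics/w4c.png

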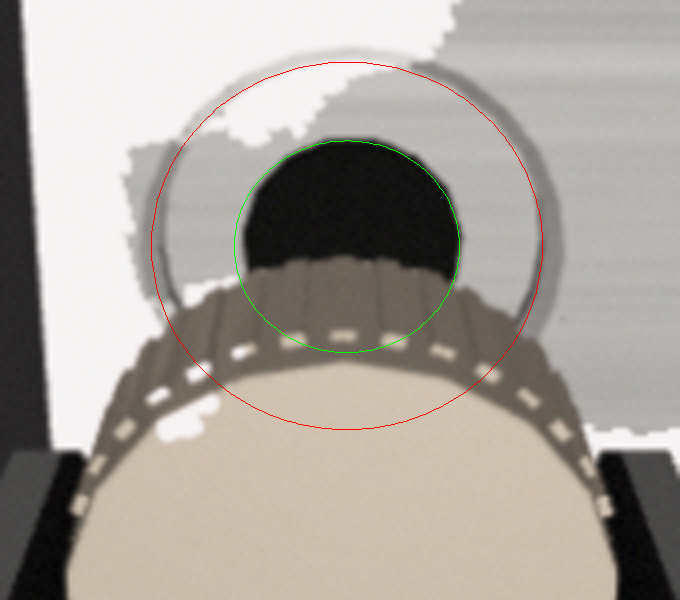

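View pics/w4d.png

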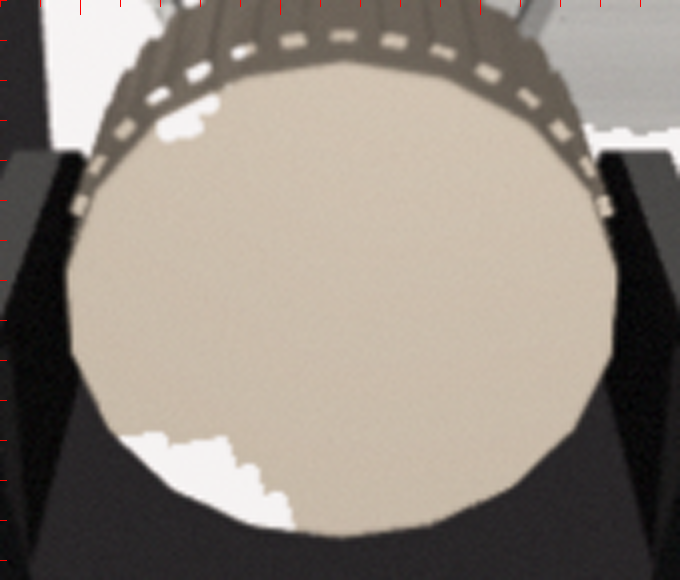

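In the wrist view the boss is at (318.2, top edge 224.5), about 1.3 mm off the top-camera estimate in tool y. The pocket clearance is 3 mm per side, so I'll split the difference, lower to just above the pocket and look again.

```bash
python3 -m creep '[{"delta_pos":[0,0.0005,-0.008],"twist":[0,0,0]},{"delta_pos":[0,0,-0.01],"twist":[0,0,0]},{"delta_pos":[0,0,-0.01],"twist":[0,0,0]},{"delta_pos":[0,0,-0.01],"twist":[0,0,0]},{"delta_pos":[0,0,-0.01],"twist":[0,0,0]},{"delta_pos":[0,0,-0.01],"twist":[0,0,0]},{"delta_pos":[0,0,-0.006],"twist":[0,0,0]},{"delta_pos":[0,0,-0.004],"twist":[0,0,0]},{"delta_pos":[0,0,0],"twist":[0,0,0]},{"delta_pos":[0,0,0],"twist":[0,0,0]}]'
python3 - <<'E'
from h import *
s=r.observe(); im=optics.camera('wrist'); cv2.imwrite('pics/w5.png',im[:,:,::-1]);crop(im[:,:,::-1],210,210,220,200,3,'pics/w5c.png')
im=optics.camera('scene'); cv2.imwrite('pics/s5.png',im[:,:,::-1]);crop(im[:,:,::-1],240,165,90,75,8,'pics/s5c.png')
E
```

```text
clock: 8.45
tcp_pos: [510.3, -73.7, 78.0]
ee_rot: [[-0.977, 0.214, -0.0], [0.214, 0.977, -0.001], [-0.0, -0.001, -1.0]]
wrist_force: [0.3, 0.2, 0.2]
gripper_width: 53.2
```

View pics/w5c.png

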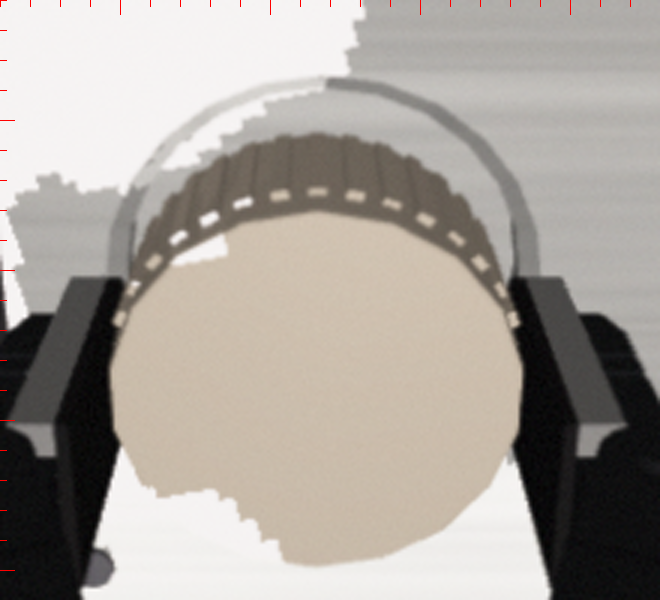

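View pics/s5c.png

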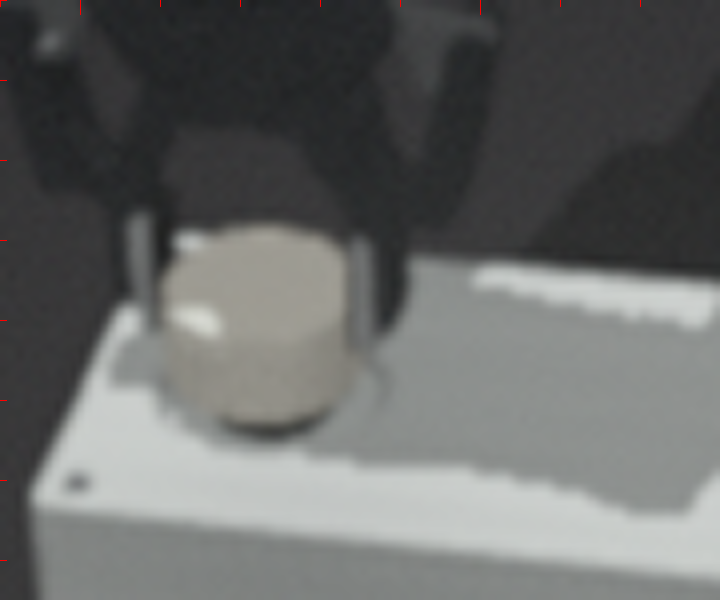

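```bash
python3 - <<'E'
from h import *
c=optics.get_calibration('wrist'); 
for back in (0,4.5):
    M=np.array(c['mount']); M[:3,3]+=M[:3,2]*back
    def pt(P):
        P=np.atleast_2d(P).astype(float); q=((P-M[:3,3])@M[:3,:3])*[1,-1,-1]
        return cv2.projectPoints(q.reshape(-1,1,3),np.zeros(3),np.zeros(3),K(c),D(c))[0].reshape(-1,2)
    f=lambda v,z:least_squares(lambda x:pt([x[0],0,z])[:,1]-v,[0.]).x[0]
    print(back,'rim far edge x (z=26,27.3)',f(254,26),f(254,27.3),'ring outer far',f(236,33),'ring width mm',[ (pt([20,20,33])-pt([20,-20,33]))[0,0]/40],'cap top centre', [least_squares(lambda x:pt([[x[0]+27,0,z],[x[0]-27,0,z]])[:,1]-[280.5,398.3],[0.]).x[0].round(2) for z in(-.7,1,2.6)])
E
```

```text
0 rim far edge x (z=26,27.3) 27.636703505628873 27.152548819469764 ring outer far 33.37552809421985 ring width mm [np.float64(2.2394152726428245)] cap top centre [np.float64(1.25), np.float64(0.21), np.float64(-0.76)]
4.5 rim far edge x (z=26,27.3) 27.48201261931473 26.99785792493716 ring outer far 33.449581001154186 ring width mm [np.float64(2.1809802384122507)] cap top centre [np.float64(0.08), np.float64(-0.96), np.float64(-1.95)]
```

```bash
python3 -m creep '[{"delta_pos":[-0.0005,0.0011,0],"twist":[0,0,0]},{"delta_pos":[0,0,-0.002],"twist":[0,0,0]},{"delta_pos":[0,0,-0.003],"twist":[0,0,0]},{"delta_pos":[0,0,-0.003],"twist":[0,0,0]},{"delta_pos":[0,0,-0.002],"twist":[0,0,0]},{"delta_pos":[0,0,-0.001],"twist":[0,0,0]},{"delta_pos":[0,0,-0.0005],"twist":[0,0,0]},{"delta_pos":[0,0,-0.0005],"twist":[0,0,0]},{"delta_pos":[0,0,-0.0005],"twist":[0,0,0]},{"delta_pos":[0,0,-0.0005],"twist":[0,0,0]}]'
```

```text
clock: 9.55
tcp_pos: [509.7, -72.5, 65.4]
ee_rot: [[-0.977, 0.214, -0.0], [0.214, 0.977, -0.001], [0.0, -0.001, -1.0]]
wrist_force: [-3.1, 0.2, 9.8]
gripper_width: 52.9
```

```bash
python3 - <<'E'
from h import *
s=r.observe(); print(s['tcp_pos'],s['wrist_force'],s['torque']); im=optics.camera('wrist'); cv2.imwrite('pics/w6.png',im[:,:,::-1]);crop(im[:,:,::-1],210,210,220,200,3,'pics/w6c.png')
im=optics.camera('scene'); cv2.imwrite('pics/s6.png',im[:,:,::-1]);crop(im[:,:,::-1],240,165,90,75,8,'pics/s6c.png')
E
```

```text
[509.67937671 -72.53387104  65.42516914] [-3.08220779  0.19694672  9.76450791] [0.25707287 0.46100739 0.0317002 ]
```

View pics/w6c.png

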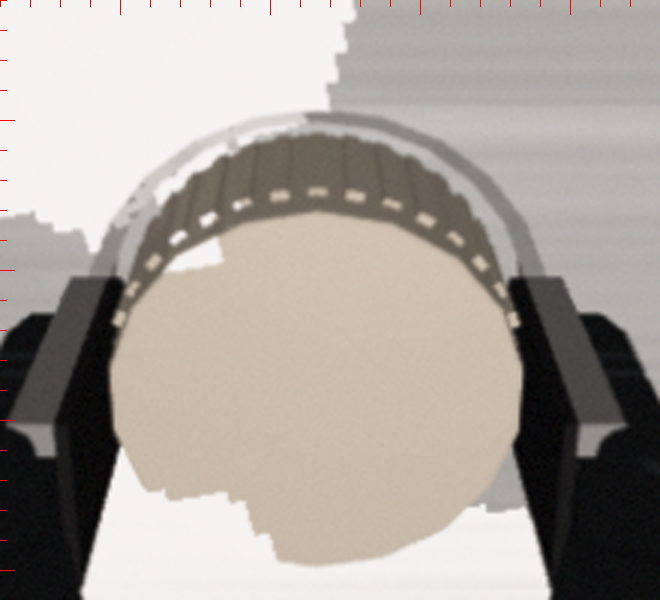

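View pics/s6c.png

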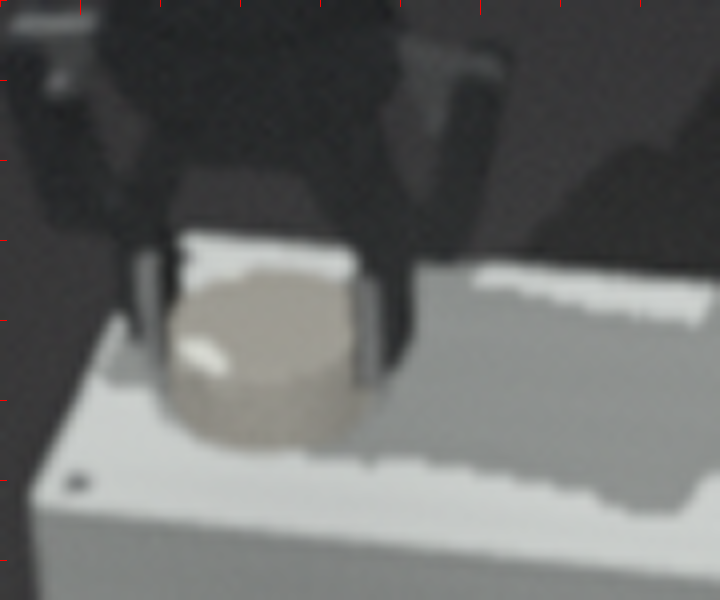

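The cap is inside the pocket with about 10 N of upward contact. I'll release it, rise and check that it is home.

```bash
python3 -m creep '[{"delta_pos":[0,0,0],"twist":[0,0,0]},{"delta_pos":[0,0,0],"twist":[0,0,0]},{"delta_pos":[0,0,0],"twist":[0,0,0]},{"delta_pos":[0,0,0],"twist":[0,0,0]},{"delta_pos":[0,0,0],"twist":[0,0,0]},{"delta_pos":[0,0,0],"twist":[0,0,0]},{"delta_pos":[0,0,0.005],"twist":[0,0,0]},{"delta_pos":[0,0,0.01],"twist":[0,0,0]},{"delta_pos":[0,0,0.015],"twist":[0,0,0]},{"delta_pos":[0,0,0.015],"twist":[0,0,0]}]' 0
python3 - <<'E'
from h import *
s=r.observe(); im=optics.camera('wrist'); cv2.imwrite('pics/w7.png',im[:,:,::-1]);crop(im[:,:,::-1],220,170,190,190,3,'pics/w7c.png')
im=optics.camera('scene'); cv2.imwrite('pics/s7.png',im[:,:,::-1]);crop(im[:,:,::-1],240,175,90,75,8,'pics/s7c.png')
E
```

```text
clock: 10.65
tcp_pos: [509.7, -72.5, 111.0]
ee_rot: [[-0.977, 0.214, -0.0], [0.214, 0.977, -0.001], [0.0, -0.001, -1.0]]
wrist_force: [-0.3, 0.6, -0.9]
gripper_width: 85.1
```

View pics/w7c.png

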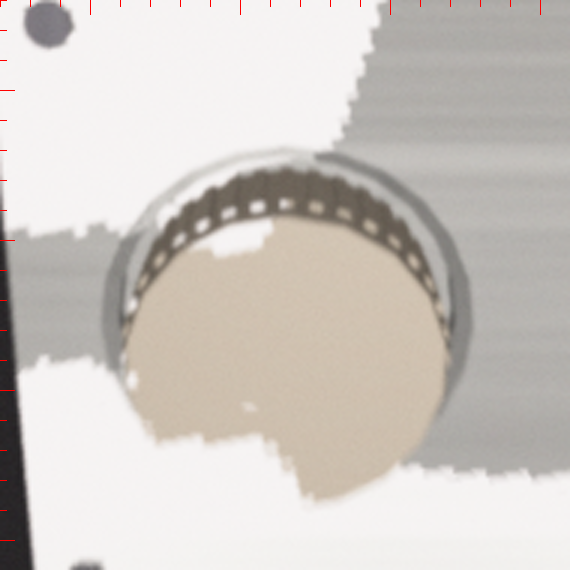

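View pics/s7c.png

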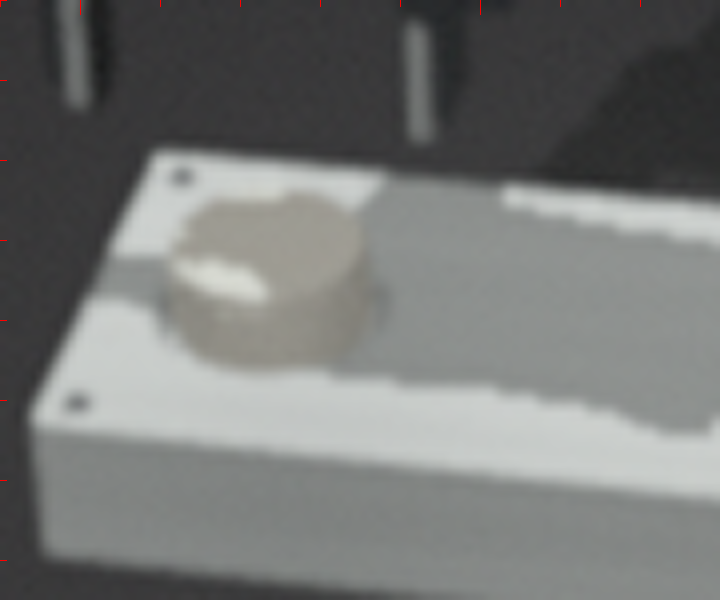

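Released: the cap stands in the pocket, evenly gapped left and right. Now a light touch with the shut fingertips, to check the height of its top (it should be 65 mm).

```bash
python3 -m creep '[{"delta_pos":[0,0,0],"twist":[0,0,0]},{"delta_pos":[0,0,0],"twist":[0,0,0]},{"delta_pos":[0,0,0],"twist":[0,0,0]},{"delta_pos":[0,0,0],"twist":[0,0,0]},{"delta_pos":[0,0,-0.005],"twist":[0,0,0]},{"delta_pos":[0,0,-0.006],"twist":[0,0,0]},{"delta_pos":[0,0,-0.006],"twist":[0,0,0]},{"delta_pos":[0,0,-0.004],"twist":[0,0,0]},{"delta_pos":[0,0,-0.002],"twist":[0,0,0]},{"delta_pos":[0,0,-0.001],"twist":[0,0,0]}]' 255
python3 -m creep '[{"delta_pos":[0,0,-0.0003],"twist":[0,0,0]},{"delta_pos":[0,0,-0.0003],"twist":[0,0,0]},{"delta_pos":[0,0,-0.0003],"twist":[0,0,0]},{"delta_pos":[0,0,-0.0003],"twist":[0,0,0]},{"delta_pos":[0,0,0],"twist":[0,0,0]},{"delta_pos":[0,0,0],"twist":[0,0,0]},{"delta_pos":[0,0,0],"twist":[0,0,0]},{"delta_pos":[0,0,0],"twist":[0,0,0]},{"delta_pos":[0,0,0],"twist":[0,0,0]},{"delta_pos":[0,0,0],"twist":[0,0,0]}]'
```

```text
clock: 11.75
tcp_pos: [509.4, -72.4, 85.4]
ee_rot: [[-0.977, 0.214, -0.001], [0.214, 0.977, -0.0], [0.001, -0.001, -1.0]]
wrist_force: [-0.1, 0.4, -0.1]
gripper_width: 0.1
clock: 12.75
tcp_pos: [509.6, -72.5, 84.6]
ee_rot: [[-0.977, 0.214, -0.001], [0.214, 0.977, -0.001], [0.0, -0.001, -1.0]]
wrist_force: [-0.1, -0.2, 0.0]
gripper_width: 0.1
```

```bash
python3 -m creep '[{"delta_pos":[0,0,-0.0002],"twist":[0,0,0]},{"delta_pos":[0,0,-0.0002],"twist":[0,0,0]},{"delta_pos":[0,0,-0.0002],"twist":[0,0,0]},{"delta_pos":[0,0,-0.0002],"twist":[0,0,0]},{"delta_pos":[0,0,-0.0002],"twist":[0,0,0]},{"delta_pos":[0,0,0],"twist":[0,0,0]},{"delta_pos":[0,0,0],"twist":[0,0,0]},{"delta_pos":[0,0,0],"twist":[0,0,0]},{"delta_pos":[0,0,0],"twist":[0,0,0]},{"delta_pos":[0,0,0],"twist":[0,0,0]}]'
python3 - <<'E'
from h import *
im=optics.camera('scene'); cv2.imwrite('pics/s8.png',im[:,:,::-1]);crop(im[:,:,::-1],240,165,90,75,8,'pics/s8c.png')
E
```

```text
clock: 13.75
tcp_pos: [509.5, -72.5, 84.1]
ee_rot: [[-0.977, 0.214, -0.0], [0.214, 0.977, -0.001], [0.0, -0.001, -1.0]]
wrist_force: [-1.1, -0.1, 5.1]
gripper_width: 0.0
```

View pics/s8c.png

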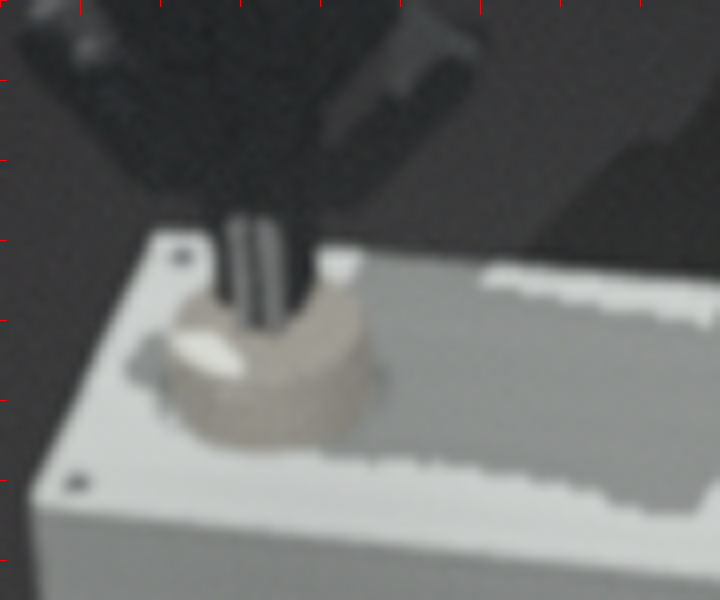

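Contact came at TCP z ≈ 84.2, so with tips 19 mm ahead the cap's top is at 65 mm: it is fully home. Next I'll go up and over to the palm pad.

```bash
python3 -m creep '[{"delta_pos":[0,0,0.01],"twist":[0,0,0]},{"delta_pos":[0,0,0.025],"twist":[0,0,0]},{"delta_pos":[0,0,0.025],"twist":[0,0,0]},{"delta_pos":[0.002,0.01,0.01],"twist":[0,0,0]},{"delta_pos":[0.0065,0.03,0],"twist":[0,0,0]},{"delta_pos":[0.008,0.036,0],"twist":[0,0,0]},{"delta_pos":[0.008,0.036,0],"twist":[0,0,0]},{"delta_pos":[0.008,0.036,0],"twist":[0,0,0]},{"delta_pos":[0.004,0.016,0],"twist":[0,0,0]},{"delta_pos":[0,0,0],"twist":[0,0,0]}]'
python3 - <<'E'
from h import *
s=r.observe(); im=optics.camera('wrist'); cv2.imwrite('pics/w9.png',im[:,:,::-1]); print(s['tcp_pos'])
im=optics.camera('top'); cv2.imwrite('pics/t9.png',im[:,:,::-1])
crop(cv2.imread('pics/t9.png'),260,240,150,110,5,'pics/t9c.png')
im=optics.camera('scene'); cv2.imwrite('pics/s9.png',im[:,:,::-1]);crop(im[:,:,::-1],315,130,80,110,6,'pics/s9c.png')
P=np.array([546.1,91.3,100]); x=np.array([.9767,-.2147,0]);print(proj('scene',[P,s['tcp_pos']-[0,0,19],P+[0,0,0]-21*x,P+21*x]).round(1).tolist(),proj('wrist',[P],s))
E
```

```text
clock: 14.8
tcp_pos: [546.0, 94.0, 153.3]
ee_rot: [[-0.978, 0.21, -0.001], [0.21, 0.978, -0.0], [0.001, -0.001, -1.0]]
wrist_force: [-0.4, -0.2, -0.2]
gripper_width: 0.1
[545.99613248  93.97183122 153.25709798]
[[349.8, 199.3], [351.4, 185.7], [351.2, 193.8], [348.3, 204.9]] [[312.31870044 287.09912909]]
```

View pics/w9.png

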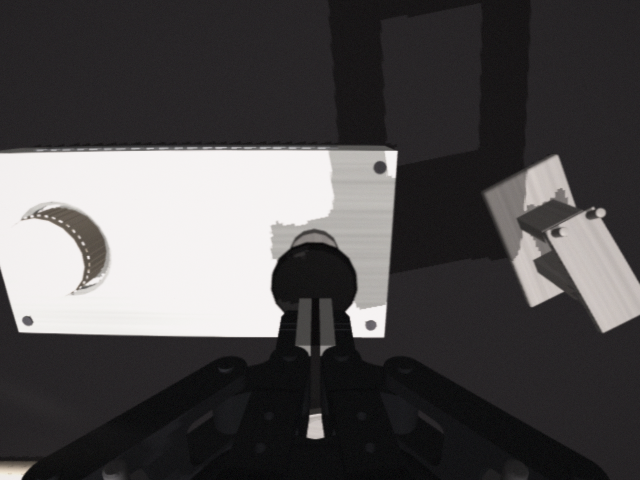

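View pics/s9c.png

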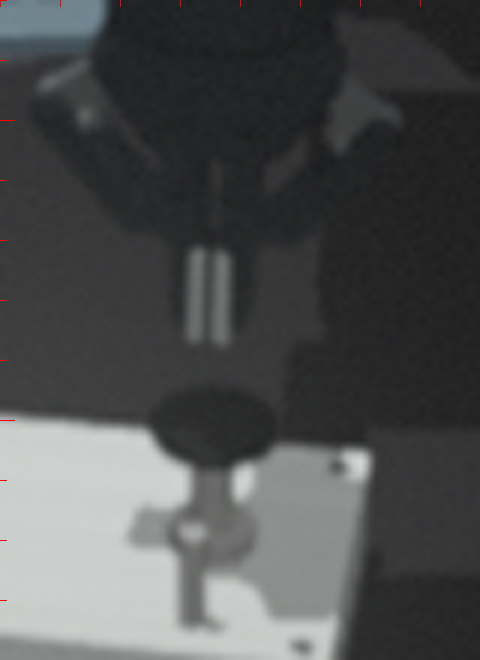

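View pics/t9c.png

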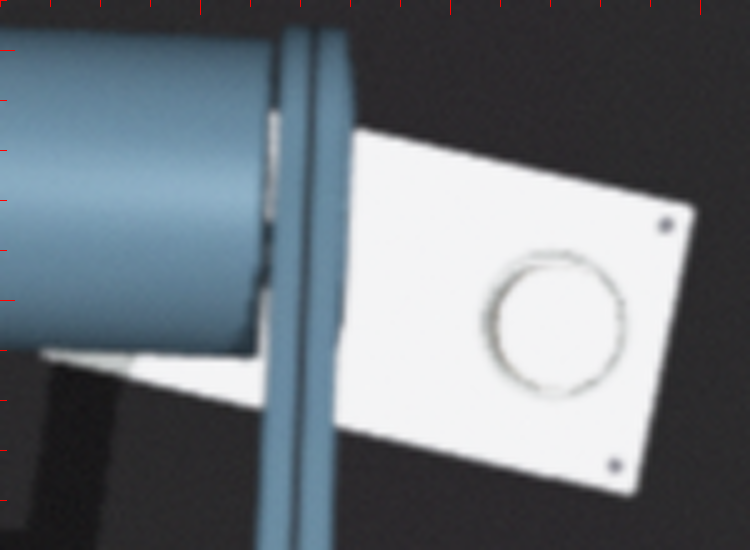

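The tip is centred over the pad: disc at x≈314.5 against the fingers at ≈315.5 in the wrist view, with the arm still settling. The top view shows the cap sitting concentric in the pocket. Now I'll press down in stages.

```bash
python3 -m creep '[{"delta_pos":[0,0.0007,-0.005],"twist":[0,0,0]},{"delta_pos":[0,0,-0.008],"twist":[0,0,0]},{"delta_pos":[0,0,-0.008],"twist":[0,0,0]},{"delta_pos":[0,0,-0.006],"twist":[0,0,0]},{"delta_pos":[0,0,-0.004],"twist":[0,0,0]},{"delta_pos":[0,0,-0.002],"twist":[0,0,0]},{"delta_pos":[0,0,0],"twist":[0,0,0]},{"delta_pos":[0,0,0],"twist":[0,0,0]},{"delta_pos":[0,0,0],"twist":[0,0,0]},{"delta_pos":[0,0,0],"twist":[0,0,0]}]'
python3 -m creep '[{"delta_pos":[0,0,-0.001],"twist":[0,0,0]},{"delta_pos":[0,0,-0.001],"twist":[0,0,0]},{"delta_pos":[0,0,-0.002],"twist":[0,0,0]},{"delta_pos":[0,0,-0.002],"twist":[0,0,0]},{"delta_pos":[0,0,-0.002],"twist":[0,0,0]},{"delta_pos":[0,0,-0.002],"twist":[0,0,0]},{"delta_pos":[0,0,-0.001],"twist":[0,0,0]},{"delta_pos":[0,0,-0.001],"twist":[0,0,0]},{"delta_pos":[0,0,0],"twist":[0,0,0]},{"delta_pos":[0,0,0],"twist":[0,0,0]}]'
python3 - <<'E'
from h import *
s=r.observe(); im=optics.camera('scene'); cv2.imwrite('pics/s10.png',im[:,:,::-1]);crop(im[:,:,::-1],315,150,80,90,7,'pics/s10c.png'); print(s['tcp_pos'],s['wrist_force'])
E
```

```text
clock: 15.95
tcp_pos: [546.3, 92.3, 120.9]
ee_rot: [[-0.977, 0.214, 0.0], [0.214, 0.977, -0.001], [-0.0, -0.001, -1.0]]
wrist_force: [0.5, 0.1, -0.2]
gripper_width: -0.0
clock: 16.95
tcp_pos: [546.2, 92.3, 109.3]
ee_rot: [[-0.977, 0.214, 0.0], [0.214, 0.977, -0.001], [-0.0, -0.001, -1.0]]
wrist_force: [-1.9, 0.1, 7.8]
gripper_width: -0.1
[546.19531093  92.2708668  109.27407485] [-1.91982997  0.11758422  7.76609145]
```

View pics/s10c.png

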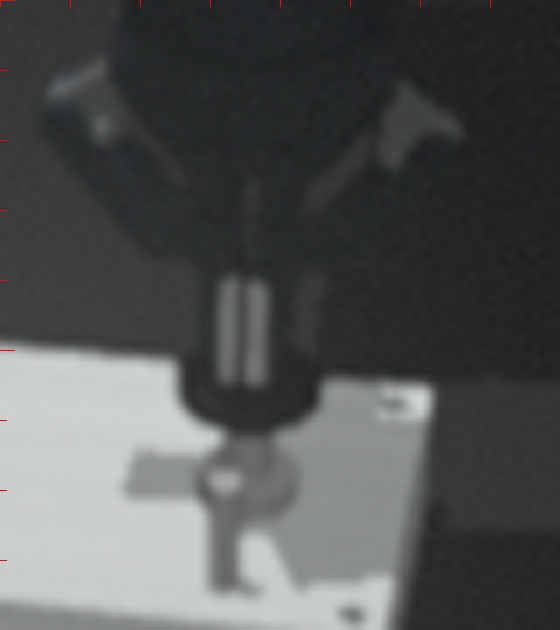

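```bash
python3 -m creep '[{"delta_pos":[0,0,-0.001],"twist":[0,0,0]},{"delta_pos":[0,0,-0.001],"twist":[0,0,0]},{"delta_pos":[0,0,-0.001],"twist":[0,0,0]},{"delta_pos":[0,0,-0.001],"twist":[0,0,0]},{"delta_pos":[0,0,-0.0005],"twist":[0,0,0]},{"delta_pos":[0,0,-0.0005],"twist":[0,0,0]},{"delta_pos":[0,0,0],"twist":[0,0,0]},{"delta_pos":[0,0,0],"twist":[0,0,0]},{"delta_pos":[0,0,0],"twist":[0,0,0]},{"delta_pos":[0,0,0],"twist":[0,0,0]}]'
python3 - <<'E'
from h import *
F=[];Z=[]
for i in range(8):
    im=optics.camera('scene' if i%2==0 else 'wrist'); s=r.observe(); F.append(s['wrist_force']); Z.append(s['tcp_pos'])
    if i==0: cv2.imwrite('pics/s11.png',im[:,:,::-1]);crop(im[:,:,::-1],325,175,50,65,9,'pics/s11c.png')
    if i==1: cv2.imwrite('pics/w11.png',im[:,:,::-1])
print(np.mean(F,0),np.std(F,0),np.mean(Z,0),s['clock'])
P=np.array([546.3,92.3,85.]); x=np.array([.9767,-.2147,0]); y=np.array([.2147,.9767,0])
print(proj('scene',[P,P+21*x,P-21*x,P+48*x,P+21*x-[0,0,1.5],P+21*x+[0,0,1.5]]).round(1).tolist())
E
```

```text
clock: 18.0
tcp_pos: [546.2, 92.2, 104.6]
ee_rot: [[-0.977, 0.214, 0.0], [0.214, 0.977, -0.001], [-0.0, -0.001, -1.0]]
wrist_force: [-3.6, 0.1, 10.4]
gripper_width: 0.4
[-2.99750479 -0.13609259  9.98352417] [0.3119019  0.58599084 0.33924808] [546.22769286  92.25764009 104.61493525] 18.4
[[350.1, 205.2], [348.6, 210.8], [351.5, 199.6], [346.7, 218.3], [348.6, 211.4], [348.7, 210.2]]
```

View pics/s11c.png

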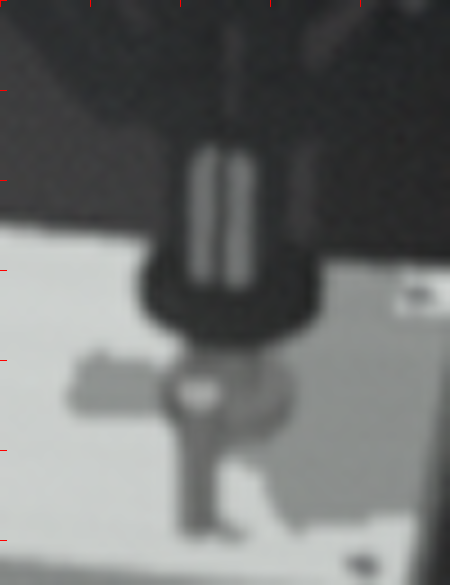

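View pics/w11.png

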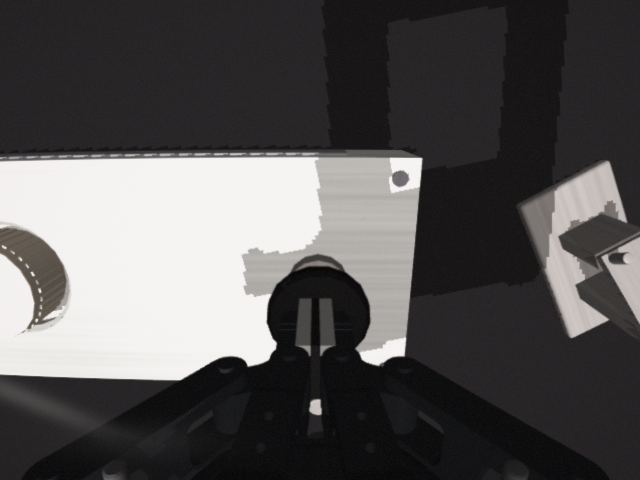

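```bash
python3 - <<'E'
from h import *
def edge(g,c,lo,hi):
    p=g[lo:hi,c].astype(float); p=cv2.resize(p.reshape(-1,1),(1,len(p)*10),interpolation=cv2.INTER_LINEAR)[:,0]
    return p
for n in ('scene0','s4','s5','s7','s9','s10','s11'):
    g=cv2.cvtColor(cv2.imread(f'pics/{n}.png'),cv2.COLOR_BGR2GRAY)
    print(n)
    for c in (343,344,345,346,355,356,357):
        p=g[196:220,c].astype(float); i=int(np.argmin(p[:14])); 
        # walk from darkest down to crossing 50% of next bright plateau
        i0=max(k for k in range(20) if p[k]<70) if (p[:20]<70).any() else -1
        hi=p[i0+3]; lo=p[max(i0-2,0)]; t=(hi+lo)/2; k=i0-1
        while p[k]<t: k+=1
        print('  ',c,round(196+k-1+(t-p[k-1])/(p[k]-p[k-1]),2),int(lo),int(hi))
f=lambda z:proj('scene',[[546.3+21*.977,92.3-21*.215,z]])[0,1]
print([ (z,round(f(z),2)) for z in (100,91,90,86,85,84,83)])
E
```

```text
scene0
   343 205.6 54 189
   344 206.28 54 203
   345 206.61 56 189
   346 206.92 54 170
   355 206.72 51 184
   356 206.52 52 197
   357 206.12 48 202
s4
   343 205.99 48 143
   344 206.49 48 141
   345 207.28 50 168
   346 207.42 47 153
   355 206.84 46 204
   356 206.48 45 196
   357 206.08 43 202
s5
   343 205.94 47 204
   344 206.28 51 201
   345 206.58 50 189
   346 206.9 49 169
   355 206.71 49 184
   356 206.5 47 196
   357 206.09 45 201
s7
   343 206.1 47 152
   344 206.68 51 172
   345 206.9 49 200
   346 206.94 50 168
   355 206.85 47 203
   356 206.51 48 196
   357 206.1 45 201
s9
   343 205.61 53 189
   344 206.25 52 202
   345 206.61 54 188
   346 206.9 52 168
   355 206.69 45 185
   356 206.53 46 189
   357 206.35 41 165
s10
   343 209.57 53 190
   344 210.19 54 202
   345 210.46 52 194
   346 210.57 50 155
   355 210.63 44 136
   356 210.46 43 142
   357 210.2 44 143
s11
   343 211.22 53 197
   344 211.47 52 170
   345 211.76 50 127
   346 212.57 48 101
   355 212.49 44 116
   356 212.2 44 130
   357 211.77 41 141
[(100, np.float64(204.99)), (91, np.float64(208.5)), (90, np.float64(208.89)), (86, np.float64(210.44)), (85, np.float64(210.83)), (84, np.float64(211.22)), (83, np.float64(211.6))]
```

The image shift of the pad's lower edge gives 10.0 mm and then 14.3 mm of travel. The geometry gives 9.7 and 14.4 mm, so they agree. The force reads about 1 N low. I'll go the last 0.6 mm.

```bash
python3 -m creep '[{"delta_pos":[0,0,-0.0003],"twist":[0,0,0]},{"delta_pos":[0,0,-0.0003],"twist":[0,0,0]},{"delta_pos":[0,0,0],"twist":[0,0,0]},{"delta_pos":[0,0,0],"twist":[0,0,0]},{"delta_pos":[0,0,0],"twist":[0,0,0]},{"delta_pos":[0,0,0],"twist":[0,0,0]},{"delta_pos":[0,0,0],"twist":[0,0,0]},{"delta_pos":[0,0,0],"twist":[0,0,0]},{"delta_pos":[0,0,0],"twist":[0,0,0]},{"delta_pos":[0,0,0],"twist":[0,0,0]}]'
python3 - <<'E'
from h import *
F=[];Z=[];I=[]
for i in range(6):
    im=optics.camera('scene'); s=r.observe(); F.append(s['wrist_force']); Z.append(s['tcp_pos']); I.append(im.astype(float))
im=np.mean(I,0).astype(np.uint8)[:,:,::-1]; cv2.imwrite('pics/s12.png',im); crop(im,240,165,150,110,5,'pics/s12c.png')
cv2.imwrite('pics/t12.png',optics.camera('top')[:,:,::-1])
print(np.mean(F,0),np.mean(Z,0),s['clock'])
g0=cv2.cvtColor(cv2.imread('pics/s9.png'),6);g=cv2.cvtColor(im,6)
for q,n in((g0,'rest'),(g,'now')):
    o=[]
    for c in (343,344,355,356,357):
        p=q[196:222,c].astype(float); i0=max(k for k in range(20) if p[k]<70); t=(p[i0+3]+p[max(i0-2,0)])/2;k=i0-1
        while p[k]<t:k+=1
        o.append(round(196+k-1+(t-p[k-1])/(p[k]-p[k-1]),2))
    print(n,o)
E
```

```text
clock: 19.4
tcp_pos: [546.2, 92.3, 104.1]
ee_rot: [[-0.977, 0.214, 0.0], [0.214, 0.977, -0.001], [-0.0, -0.001, -1.0]]
wrist_force: [-3.7, -0.3, 10.3]
gripper_width: 0.2
[-3.32147657  0.12862233 10.3662827 ] [546.23137248  92.26569436 104.05435542] 19.7
rest [np.float64(205.61), np.float64(206.25), np.float64(206.69), np.float64(206.53), np.float64(206.35)]
now [np.float64(211.55), np.float64(212.01), np.float64(212.64), np.float64(212.41), np.float64(212.13)]
```

View pics/s12c.png

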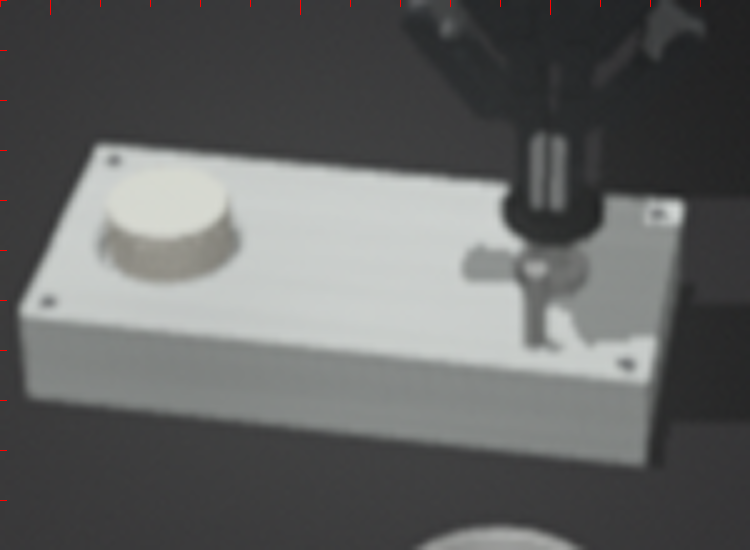

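View pics/t12.png

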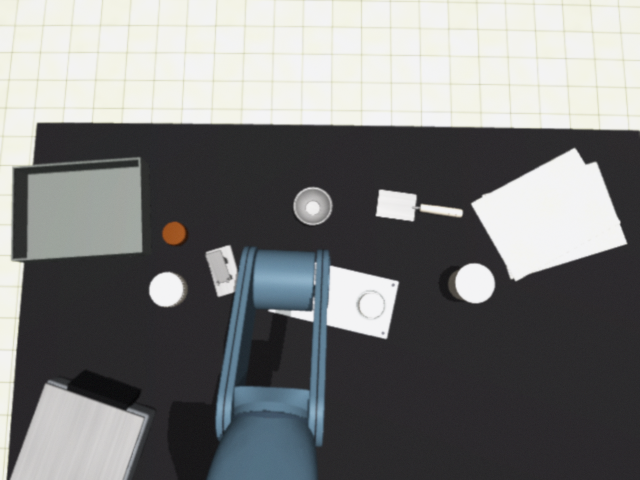

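The pad's edge has shifted 5.9 px, which is 15.0 mm. The measured tip is at 104.05 − 19 = 85.05 mm, level with the post. The cap sits flat in the pocket, and the tub (474,283), dish (312,206) and spatula (397,205) have not moved. Handing in.

```bash
python3 -c "
from rig import r
print(r.sign_off())"
```

```text
the job is handed in; nothing more can be done
None
```

The cap is in the tester's pocket, rim-down and released, and the plunger is held at its mark with the shut fingertips. I handed the job in at about 19.7 s of the 46 s allowed.

- **Cap:** I took the smaller white cap off the rack. After releasing it, I touched its top lightly with the fingertips. Contact put the top at about 65 mm, the right height for a fully seated cap. The last camera views show it flat and sitting in the pocket.
- **Plunger:** Two checks put it at the mark. The fingertips are at about 85.05 mm, where the mark is 85 mm, and the pad's shift in the scene picture works out to about 15.0 mm of travel.
- **Disagreements:**
    - The wrist force read about 10.4 N vertically (10.9 N in total, with about 3.3 N sideways), against 11.5 N expected at the mark. I trusted the height and the pictures over the force.
    - The wrist camera put things a few millimetres farther away than the known heights. I used the known heights and the touch check for height, and moved the sideways aim for the pocket and the pad by about 1 to 1.5 mm.
- **Other objects:** In the last top view the tub, dish and spatula are where they started.

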